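# Crank the stop slide to the red tab

### The arm

A 6-joint arm with a two-finger parallel gripper is mounted at the origin on a cart in front of the work surface, level with it; the furniture and walls round the work are solid. World frame = base frame: x ahead of the robot, y to its left, z up, the work surface at z = 0. Lengths are in m, angles in rad, forces in N, time in s.
With the tool pointing down it reaches from about 0.275 to 0.875 m from the base axis. Payload 12.5 kg.
Tool frame: the origin (TCP) lies midway between the tips of the shut fingers; the grasp point (between the pads) lies 19 mm behind it; z points along the fingers, y is the line along which they close (so a half turn about z gives the same grasp; the last joint's range is limited). The gripper opens to 85 mm and grips with 20 to 120 N. Pads are 22 mm wide; open, the fingers measure 114 mm over their backs; the gripper's body (76 mm by 85 mm) begins 54 mm behind the grasp point. The pads swing forward as they close: fully open they stand 13 mm farther back than shut.
Start: joints at [1.045, 0.351, 1.652, -0, 1.139, -0.085], TCP at [0.235, 0.497, 0.231] pointing down, gripper open.
Joint ranges: [-2.75, 2.75], [-0.79, 2.1], [0.01, 2.65], [-1.57, 4.71], [0.07, 3.14], [-2.87, 2.87]. Speed limits (rad/s): [2.22, 2.22, 2.79, 3.14, 3.14, 3.14].

### API

Orientations are given as a 3x3 rotation matrix whose columns are the frame's x, y, z axes.
In Python, from rig import manip, grab_frame, close_job gives the robot as it stands.
- The arm moves only by the shell command python3 -m crank 'ROWS' [OPENING] [FORCE]. ROWS is JSON, a list of rows, each an object with "xyz": the shift along the tool's x, y, z in mm, a list of three; "yaw": the turn about the tool's z in rad. A call has 1 to 20 rows; each row shifts and turns the commanded pose from where the row before left it, along the tool's axes as they then stand; what a row does not reach is not made up. A row lasts 1/10 s, in which the tool goes at most 50 mm and 8.59 degrees, less where a joint would pass 70% of its speed; a pose out of reach is approached as far as the arm can. A call with a gripper value outside its range is refused whole. OPENING is the finger opening in mm, from 0 to 85.4, set as the call begins (- or left out, the last holds). The fingers move at their own pace and stop on an object; FORCE is the grip in N (left out, the last holds). Time passes only in rows, so rows that do not move let the fingers close. It gives the time, the measured TCP pose, the force, the opening and the grip force at its end, in the units of the state.
- manip.read_state(): the state, without advancing time (a new reading comes with each control period).
- grab_frame(name): name is "scene" or "top" or "wrist"; returns a dict with "color" (420x560x3 uint8, red, green, blue), "K" (3x3 intrinsics, pixels), "position" and "rotation" of the camera in the world; the wrist camera has in their place "mount" (4x4, takes a point from camera to tool coordinates, whose origin is the TCP and whose axes are the flange's). Camera axes: x right, y up, looking along -z (the intrinsics and any distortion apply to the point x, -y, -z); pixel columns grow to the right and rows downward; lengths in m; the calibration is good to about 2 mm. A picture is of the moment at which its call begins: read the wrist's pose just before it. There is no depth.
- close_job(): hands the job in; it is judged then, once.
The state is a dict: "time_s": time; "qpos": joint angles; "dq": joint speeds; "effort": joint torques, N m; "position": TCP position; "eef_rot": TCP orientation; "wrist_force": force on the tool from outside, world axes, zero at the start; "moment": the same for the moment, N m; "width": finger opening in m; "gripper_force": force on a finger pad.
Only numpy, scipy, OpenCV 4.12 (cv2) and the standard library are available. Lean on these libraries where they do the work, as an engineer would, in place of code of your own. Each camera call takes 0.05 s, during which the arm holds its last target. There are 200 camera calls.

### The job

Set the green stop slide on the bench for the next job: crank its handwheel by the black knob until the carriage's yellow pointer stands over the middle of the red tab on the scale (not the blue one), then let go. Move the carriage only by the handwheel; do not push it directly.

Things in the scene. Friction and masses are not known exactly. Their poses are not given: they have to be found in the camera images.
- knob_top (a point): Top centre of the upright black crank knob, 19 mm in diameter, 50 mm tall, 45 mm from the axis of a level steel handwheel of 116 mm diameter. The rim is 50 mm below this point, the hub nut 46 mm; all else is lower. The knob spins freely and sits in a sprung slot that gives 7 mm towards or away from the axis (1.2 N per mm). About 6 N along the circle turn the wheel; it stays where left.
- wheel_hub (a point): Top centre of the handwheel's hub nut, on its upright axis, 166 mm above the bench. The knob circles this axis at 45 mm radius. Clockwise seen from above drives the carriage away from the handwheel, anticlockwise draws it towards the handwheel: 40 mm per full turn, without play. A fixed heap of steel offcuts close behind the bed is up to 156 mm high, just lower than the wheel.
- carriage: Dark steel carriage, 82 x 50 mm, 44 mm tall, on a green bed 300 mm long. Origin: in its yellow pointer, 11 mm from the tip, over the middle of the aluminium scale strip on the bed's robot side. Its y axis runs along the bed away from the handwheel. Only the screw moves it, 120 mm from end to end; both tabs lie clear of the ends. The robot must not push it.
- red_tab: Red plastic tab clipped on the scale strip, fixed, 20 mm long along the scale; the mark wanted is its middle. Origin: centre of its underside; its y axis runs along the bed like the carriage's. The pointer passes 6 mm above it. A blue tab of the same shape (not wanted) sits on the other side of the pointer's start; which of the two is nearer the handwheel varies.

How it is judged:
At the end, for the whole second after the job is handed in: The carriage's pointer stands over the red tab, within 10 mm of the tab's middle along the scale, and the carriage is at rest (y of carriage in the frame of red_tab between -0.01 and 0.01 m and linear speed of carriage below 0.003 m/s); the robot touches nothing.
It fails at once if the robot pushes on the carriage itself with more than 4 N (contact force between any of the fingers, the arm and carriage above 4 N).
It also fails if it takes over 48 s, if anything falls off the work surface, if the arm or the gripper's body presses on something with over 40 N, if the wrist force passes 120 N, or if a joint passes its speed limit or range.

## Working session

There is one attempt and no reset: what is moved stays moved. The work goes in short steps, Python scripts to look and compute and a shell command to move; the robot and the scene stay as the last step left them, time stands still between calls to the robot, and variables do not carry over. Pictures are saved under pics/ and viewed, at most 10 in all, crops included, and the job is handed in when it is done.

```bash
ls; mkdir -p pics
cat > h.py <<'E'
import numpy as np, cv2
from rig import manip, grab_frame, close_job
def ray(f,u,v):
    d=np.linalg.inv(f["K"])@np.array([u,v,1.0]); d=np.array([d[0],-d[1],-d[2]])
    return np.array(f["position"]),np.array(f["rotation"])@d
def plane(f,u,v,z):
    o,d=ray(f,u,v); return o+d*(z-o[2])/d[2]
def save(f,n): cv2.imwrite("pics/"+n,cv2.cvtColor(f["color"],cv2.COLOR_RGB2BGR))
E
python3 - <<'E'
from h import *
s=manip.read_state(); print(s["position"],np.round(s["eef_rot"],3).tolist(),s["time_s"])
for n in("scene","top"):
    f=grab_frame(n); save(f,n+"1.png"); print(f.keys(),np.round(f["position"],3),np.round(f["rotation"],3).tolist(),f["K"])
E
```

```text
pics
[0.23445053 0.49714994 0.23073482] [[-0.904, 0.427, -0.001], [0.427, 0.904, -0.001], [0.0, -0.001, -1.0]] 0.0
dict_keys(['color', 'K', 'position', 'rotation']) [ 0.126 -0.31   0.655] [[0.87, 0.286, -0.403], [-0.494, 0.507, -0.707], [0.002, 0.813, 0.582]] [[545.84350914   0.         277.95737602]
 [  0.         545.84350914 213.92180894]
 [  0.           0.           1.        ]]
dict_keys(['color', 'K', 'position', 'rotation']) [0.365 0.308 1.016] [[0.007, 0.991, -0.131], [-1.0, 0.004, -0.023], [-0.022, 0.132, 0.991]] [[476.57980566   0.         290.55514888]
 [  0.         476.57980566 208.6044615 ]
 [  0.           0.           1.        ]]
```

View pics/scene1.png

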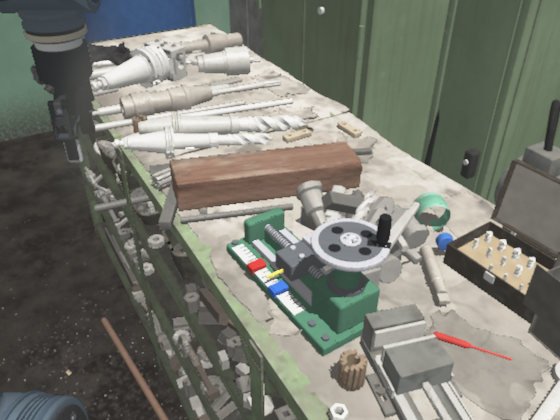

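View pics/top1.png

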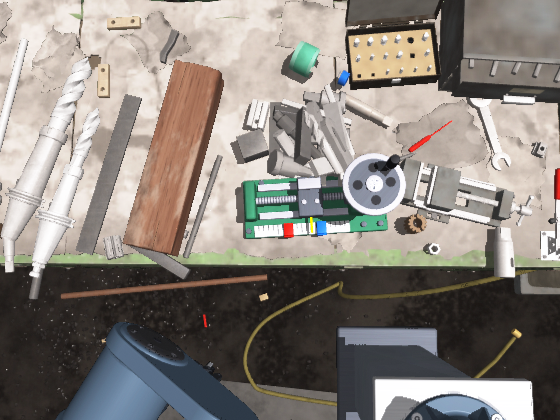

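The pictures show the wheel hub at top (374,184) / scene (350,239), knob at top (394,161) / scene (384,220), and yellow pointer at top (312,226). The red tab, top (288,230), lies on the side away from the wheel, so I turn clockwise.

```bash
cat >> h.py <<'E'
def blob(f,c,box):
    x0,y0,x1,y1=box; h=cv2.cvtColor(f["color"],cv2.COLOR_RGB2HSV)[y0:y1,x0:x1]
    H,S,V=h[...,0],h[...,1],h[...,2]
    m={"red":((H<8)|(H>172))&(S>150)&(V>90),"yel":(H>22)&(H<36)&(S>130)&(V>100),"blu":(H>100)&(H<125)&(S>150)&(V>80),"blk":(V<45)}[c].astype(np.uint8)
    n,l,st,ce=cv2.connectedComponentsWithStats(m); 
    if n<2: return None
    k=1+np.argmax(st[1:,4]); return ce[k]+[x0,y0],st[k]+np.array([x0,y0,0,0,0])
def tri(f,p,g,q):
    o1,d1=ray(f,*p);o2,d2=ray(g,*q);d1/=np.linalg.norm(d1);d2/=np.linalg.norm(d2)
    t=np.linalg.lstsq(np.c_[d1,-d2],o2-o1,rcond=None)[0];a=o1+t[0]*d1;b=o2+t[1]*d2
    return (a+b)/2,np.linalg.norm(a-b)
E
python3 - <<'E'
from h import *
T=grab_frame("top");S=grab_frame("scene")
for c,bt,bs in(("red",(270,215,305,245),(235,250,275,280)),("yel",(300,212,322,240),(255,260,290,285)),("blu",(313,215,335,240),(265,275,295,300)),("blk",(380,145,410,175),(370,205,400,250))):
    a=blob(T,c,bt);b=blob(S,c,bs); print(c,a,b)
    if a and b: print(tri(T,a[0],S,b[0]))
print("hub",tri(T,(374,184),S,(350,239)),plane(T,374,184,.166),plane(S,350,239,.166))
print("knob",plane(T,394,161,.212),plane(S,384.5,216,.212))
# scale zoom
cv2.imwrite("pics/z1.png",cv2.cvtColor(np.hstack([cv2.resize(T["color"][135:245,320:430],(400,400),interpolation=2),cv2.resize(S["color"][195:285,310:400],(400,400),interpolation=2)]),4))
E
```

```text
red (array([288.02222222, 229.97777778]), array([284, 223,  10,  15, 135])) (array([256.        , 265.45341615]), array([248, 259,  18,  16, 161]))
(array([0.45071841, 0.33629373, 0.02778574]), np.float64(0.0007258440558371573))
yel (array([311.2, 223.7]), array([310, 217,   3,  16,  40])) (array([276.65384615, 272.88461538]), array([268, 269,  16,   9,  26]))
(array([0.46358589, 0.28800198, 0.04221046]), np.float64(0.0013573669863632142))
blu (array([320.96296296, 227.79259259]), array([316, 221,  11,  15, 135])) (array([278.03589744, 288.11794872]), array([269, 280,  20,  18, 195]))
(array([0.45579474, 0.26778115, 0.02782012]), np.float64(0.00038534367138428905))
blk (array([388.58163265, 165.14285714]), array([380, 158,  18,  13,  98])) (array([382.26989619, 233.07266436]), array([371, 218,  20,  29, 289]))
(array([0.55668205, 0.15220244, 0.18158724]), np.float64(0.005272084887817566))
hub (array([0.52312568, 0.17764971, 0.16704278]), np.float64(0.0005767960153100657)) [0.52306103 0.17763451 0.166     ] [0.52427668 0.17862336 0.166     ]
knob [0.55471972 0.14985583 0.212     ] [0.55878147 0.15124961 0.212     ]
```

View pics/z1.png

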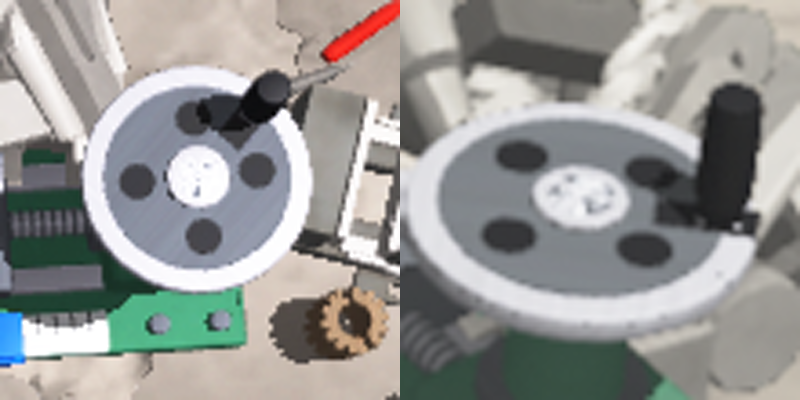

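Hub is at (0.523, 0.178) and the knob at (0.557, 0.150). Their distance apart is 44 mm, which matches the given 45 mm. The red tab is about 49 mm beyond the pointer, so about 441° clockwise. I move above the knob.

```bash
python3 -m crank '[{"xyz":[-22,-8.8,-1],"yaw":0},{"xyz":[-22,-8.8,-1],"yaw":0},{"xyz":[-22,-8.8,-1],"yaw":0},{"xyz":[-22,-8.8,-1],"yaw":0},{"xyz":[-22,-8.8,-1],"yaw":0},{"xyz":[-22,-8.8,-1],"yaw":0},{"xyz":[-22,-8.8,-1],"yaw":0},{"xyz":[-22,-8.8,-1],"yaw":0},{"xyz":[-22,-8.8,-1],"yaw":0},{"xyz":[-22,-8.8,-1],"yaw":0},{"xyz":[-22,-8.8,-1],"yaw":0},{"xyz":[-22,-8.8,-1],"yaw":0},{"xyz":[-22,-8.8,-1],"yaw":0},{"xyz":[-22,-8.8,-1],"yaw":0},{"xyz":[-22,-8.8,-1],"yaw":0},{"xyz":[-22,-8.8,-1],"yaw":0},{"xyz":[-22,-8.8,-1],"yaw":0},{"xyz":[-22,-8.8,-1],"yaw":0},{"xyz":[-22,-8.8,-1],"yaw":0},{"xyz":[-22,-8.8,-1],"yaw":0}]' 85 40
python3 - <<'E'
from h import *
s=manip.read_state(); f=grab_frame("wrist"); save(f,"w1.png"); print(s["position"],np.round(s["eef_rot"],3).tolist(),s["time_s"],np.round(f["mount"],3).tolist(),f["K"],f.keys(),s["qpos"])
# project knob & hub estimate
Rt=np.array(s["eef_rot"]);M=np.array(f["mount"])
for p in([.557,.150,.212],[.523,.178,.166]):
    t=Rt.T@(np.array(p)-s["position"]); c=M[:3,:3].T@(t-M[:3,3]); q=f["K"]@np.array([c[0],-c[1],-c[2]]); print(q[:2]/q[2],q[2])
E
```

```text
time_s: 2.2
position: [0.558, 0.1497, 0.2512]
eef_rot: [[-0.904, 0.427, -0.0], [0.427, 0.904, -0.0], [0.0, -0.0, -1.0]]
wrist_force: [0.3, 0.0, -0.1]
width: 0.0848
gripper_force: 0.0
[0.55800258 0.14968889 0.25117427] [[-0.904, 0.427, -0.0], [0.427, 0.904, -0.0], [0.0, -0.0, -1.0]] 2.2 [[-0.0, 0.962, 0.272, 0.068], [1.0, -0.0, 0.0, 0.0], [0.0, 0.272, -0.962, -0.142], [0.0, 0.0, 0.0, 1.0]] [[373.15148097   0.         276.76466102]
 [  0.         373.15148097 203.4931303 ]
 [  0.           0.           1.        ]] dict_keys(['color', 'K', 'mount']) [ 1.81524270e-01  3.82211861e-01  1.55478118e+00 -2.50754557e-05
  1.20494395e+00 -9.48406648e-01]
[275.66696883 232.28563884] 0.19271843591127394
[293.76574401 139.36512232] 0.225362772915003
```

View pics/w1.png

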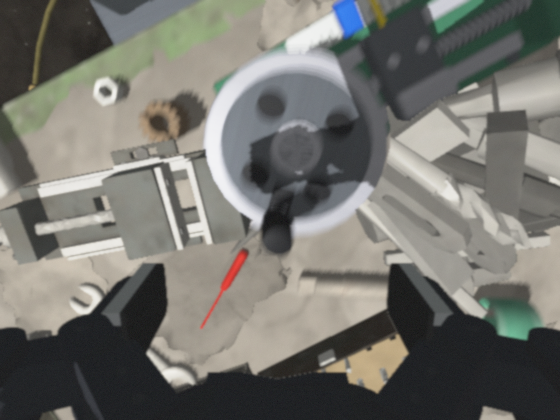

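In the wrist picture the knob top is at (277,239) against a predicted (276,232), and the hub is at (297,146). Both agree to about 3 mm, and the knob is midway between the fingers. I descend, then close.

```bash
python3 -m crank '[{"xyz":[-1,0,10],"yaw":0},{"xyz":[-1,0,10],"yaw":0},{"xyz":[0,0,10],"yaw":0},{"xyz":[0,0,10],"yaw":0},{"xyz":[0,0,10],"yaw":0},{"xyz":[0,0,10],"yaw":0},{"xyz":[0,0,9],"yaw":0},{"xyz":[0,0,0],"yaw":0}]' 85 40
python3 -m crank '[{"xyz":[0,0,0],"yaw":0},{"xyz":[0,0,0],"yaw":0},{"xyz":[0,0,0],"yaw":0},{"xyz":[0,0,0],"yaw":0},{"xyz":[0,0,0],"yaw":0},{"xyz":[0,0,0],"yaw":0},{"xyz":[0,0,0],"yaw":0},{"xyz":[0,0,0],"yaw":0}]' 5 40
python3 - <<'E'
from h import *
s=manip.read_state();p=np.array(s["position"]);R=np.array(s["eef_rot"])
h=np.array([.5238,.1772]); v=p[:2]-h; a=np.arctan2(v[1],v[0]); print(p,np.hypot(*v),np.degrees(a))
prev=v
for k in range(1,37):
    b=a-np.radians(12.25)*k; w=.045*np.array([np.cos(b),np.sin(b)])
    d=R.T@np.r_[w-prev,0]*1000; print(k,np.round(d[:2],1)); prev=w
E
```

```text
time_s: 3.05
position: [0.5587, 0.1496, 0.1808]
eef_rot: [[-0.904, 0.427, -0.002], [0.427, 0.904, -0.0], [0.002, -0.001, -1.0]]
wrist_force: [-0.2, 0.1, 1.5]
width: 0.0849
gripper_force: 0.0
time_s: 3.85
position: [0.5596, 0.1498, 0.1827]
eef_rot: [[-0.904, 0.427, 0.001], [0.427, 0.904, 0.0], [-0.001, 0.001, -1.0]]
wrist_force: [-0.1, 1.0, 3.3]
width: 0.0176
gripper_force: 39.5
[0.55958919 0.14979336 0.18266361] 0.04507759720552439 -37.44415981138069
1 [ 3.1 -9.1]
2 [ 4.9 -8.3]
3 [ 6.5 -7. ]
4 [ 7.9 -5.5]
5 [ 8.9 -3.7]
6 [ 9.4 -1.7]
7 [9.6 0.3]
8 [9.3 2.3]
9 [8.6 4.3]
10 [7.5 6. ]
11 [6.1 7.4]
12 [4.4 8.6]
13 [2.4 9.3]
14 [0.4 9.6]
15 [-1.6  9.5]
16 [-3.6  8.9]
17 [-5.4  7.9]
18 [-7.   6.6]
19 [-8.2  5. ]
20 [-9.1  3.1]
21 [-9.5  1.1]
22 [-9.6 -0.9]
23 [-9.1 -2.9]
24 [-8.3 -4.8]
25 [-7.1 -6.5]
26 [-5.6 -7.8]
27 [-3.8 -8.8]
28 [-1.8 -9.4]
29 [ 0.2 -9.6]
30 [ 2.3 -9.3]
31 [ 4.2 -8.6]
32 [ 5.9 -7.6]
33 [ 7.4 -6.1]
34 [ 8.5 -4.4]
35 [ 9.3 -2.5]
36 [ 9.6 -0.5]
```

```bash
python3 -m crank '[{"xyz":[3.1,-9.1,0],"yaw":0},{"xyz":[4.9,-8.3,0],"yaw":0},{"xyz":[6.5,-7,0],"yaw":0},{"xyz":[7.9,-5.5,0],"yaw":0},{"xyz":[8.9,-3.7,0],"yaw":0},{"xyz":[9.4,-1.7,0],"yaw":0},{"xyz":[9.6,0.3,0],"yaw":0}]'
python3 - <<'E'
from h import *
s=manip.read_state();v=s["position"][:2]-np.array([.5238,.1772]); print(np.hypot(*v),np.degrees(np.arctan2(v[1],v[0])))
T=grab_frame("top")
for c,b in(("red",(270,215,305,245)),("yel",(295,212,330,240))): print(c,blob(T,c,b))
E
```

```text
time_s: 4.55
position: [0.4998, 0.1392, 0.1827]
eef_rot: [[-0.904, 0.427, 0.004], [0.427, 0.904, -0.0], [-0.003, 0.001, -1.0]]
wrist_force: [6.9, 0.4, 0.1]
width: 0.0175
gripper_force: 39.3
0.044927746278829596 -122.31311190585501
red (array([288.02222222, 229.97777778]), array([284, 223,  10,  15, 135]))
yel (array([306.82051282, 225.51282051]), array([306, 217,   3,  16,  39]))
```

The carriage moves as expected: the pointer went 4.4 px towards red for 85° of crank, and the forces are low. I continue.

```bash
python3 -m crank '[{"xyz":[9.3,2.3,0],"yaw":0},{"xyz":[8.6,4.3,0],"yaw":0},{"xyz":[7.5,6,0],"yaw":0},{"xyz":[6.1,7.4,0],"yaw":0},{"xyz":[4.4,8.6,0],"yaw":0},{"xyz":[2.4,9.3,0],"yaw":0},{"xyz":[0.4,9.6,0],"yaw":0},{"xyz":[-1.6,9.5,0],"yaw":0},{"xyz":[-3.6,8.9,0],"yaw":0},{"xyz":[-5.4,7.9,0],"yaw":0},{"xyz":[-7,6.6,0],"yaw":0},{"xyz":[-8.2,5,0],"yaw":0}]'
python3 -m crank '[{"xyz":[-9.1,3.1,0],"yaw":0},{"xyz":[-9.5,1.1,0],"yaw":0},{"xyz":[-9.6,-0.9,0],"yaw":0},{"xyz":[-9.1,-2.9,0],"yaw":0},{"xyz":[-8.3,-4.8,0],"yaw":0},{"xyz":[-7.1,-6.5,0],"yaw":0},{"xyz":[-5.6,-7.8,0],"yaw":0},{"xyz":[-3.8,-8.8,0],"yaw":0},{"xyz":[-1.8,-9.4,0],"yaw":0},{"xyz":[0.2,-9.6,0],"yaw":0}]'
python3 - <<'E'
from h import *
s=manip.read_state();v=s["position"][:2]-np.array([.5238,.1772]); print(np.hypot(*v),np.degrees(np.arctan2(v[1],v[0])))
T=grab_frame("top");save(T,"top2.png");S=grab_frame("scene")
u=np.array([-.074,.997,0])
r=blob(T,"red",(270,215,305,245));y=blob(T,"yel",(275,205,330,240));print(r,y)
pr=plane(T,*r[0],.028)
py=plane(T,*y[0],.040);print(pr,py,(pr-py)@u)
cv2.imwrite("pics/z2.png",cv2.cvtColor(np.hstack([cv2.resize(T["color"][200:250,265:335],(400,286),interpolation=2),cv2.resize(S["color"][245:295,235:305],(400,286),interpolation=2)]),4))
E
```

```text
time_s: 5.8
position: [0.5229, 0.2224, 0.1826]
eef_rot: [[-0.905, 0.426, -0.003], [0.426, 0.905, -0.0], [0.002, -0.001, -1.0]]
wrist_force: [-8.1, 0.6, 10.1]
width: 0.0176
gripper_force: 40.6
time_s: 6.8
position: [0.5622, 0.1534, 0.1827]
eef_rot: [[-0.904, 0.427, 0.002], [0.427, 0.904, 0.002], [-0.001, 0.003, -1.0]]
wrist_force: [4.1, 6.0, 3.6]
width: 0.0176
gripper_force: 39.8
0.04521149878898964 -31.813005114227515
(array([287.40350877, 230.37719298]), array([284, 223,  10,  15, 114])) (array([292.21212121, 225.39393939]), array([291, 218,   3,  16,  33]))
[0.45019466 0.3374259  0.028     ] [0.45948923 0.32725853 0.04      ] 0.010824661198915737
```

View pics/z2.png

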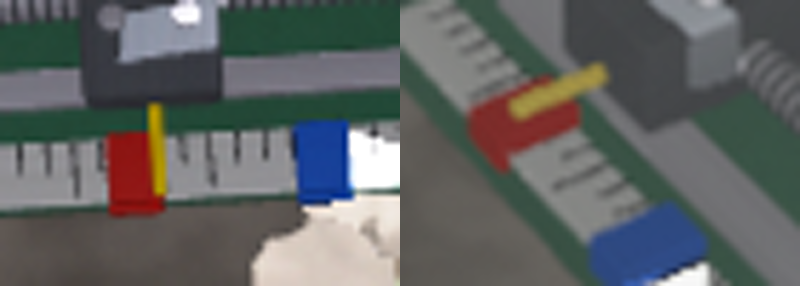

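The yellow pointer, about (292.5,226) in the top view, is over the near edge of the red tab, whose centre is (288,230). About 9.2 mm or 83° remains.

```bash
python3 -m crank '[{"xyz":[2.3,-9.3,0],"yaw":0},{"xyz":[4.2,-8.6,0],"yaw":0},{"xyz":[5.9,-7.6,0],"yaw":0},{"xyz":[7.4,-6.1,0],"yaw":0},{"xyz":[8.5,-4.4,0],"yaw":0},{"xyz":[9.3,-2.5,0],"yaw":0},{"xyz":[7,-0.5,0],"yaw":0},{"xyz":[0,0,0],"yaw":0},{"xyz":[0,0,0],"yaw":0}]'
python3 -m crank '[{"xyz":[0,0,0],"yaw":0},{"xyz":[0,0,0],"yaw":0},{"xyz":[0,0,0],"yaw":0},{"xyz":[0,0,0],"yaw":0},{"xyz":[0,0,0],"yaw":0},{"xyz":[0,0,0],"yaw":0},{"xyz":[0,0,0],"yaw":0},{"xyz":[0,0,0],"yaw":0}]' 85
python3 -m crank '[{"xyz":[0,0,-10],"yaw":0},{"xyz":[0,0,-15],"yaw":0},{"xyz":[0,0,-15],"yaw":0},{"xyz":[0,0,-20],"yaw":0},{"xyz":[0,0,-20],"yaw":0},{"xyz":[0,0,-20],"yaw":0},{"xyz":[0,0,0],"yaw":0},{"xyz":[0,0,0],"yaw":0}]'
python3 - <<'E'
from h import *
T=grab_frame("top");S=grab_frame("scene")
y=blob(T,"yel",(275,205,330,240));py=plane(T,*y[0],.040);print(y,py,(np.array([.4507,.3363,.028])-py)@[-.074,.997,0])
cv2.imwrite("pics/z3.png",cv2.cvtColor(np.hstack([cv2.resize(T["color"][200:250,265:335],(400,286),interpolation=2),cv2.resize(S["color"][245:295,235:305],(400,286),interpolation=2)]),4))
E
```

```text
time_s: 7.8
position: [0.5047, 0.137, 0.1826]
eef_rot: [[-0.904, 0.426, 0.0], [0.426, 0.904, 0.0], [-0.0, 0.0, -1.0]]
wrist_force: [0.8, 1.7, 6.0]
width: 0.0172
gripper_force: 40.3
time_s: 8.6
position: [0.5044, 0.1367, 0.1823]
eef_rot: [[-0.904, 0.427, -0.0], [0.427, 0.904, -0.0], [0.0, -0.0, -1.0]]
wrist_force: [-0.3, -0.3, -0.2]
width: 0.0851
gripper_force: 0.0
time_s: 9.4
position: [0.5044, 0.1367, 0.2826]
eef_rot: [[-0.904, 0.427, 0.001], [0.427, 0.904, 0.0], [-0.001, 0.0, -1.0]]
wrist_force: [0.0, 0.2, -0.2]
width: 0.0851
gripper_force: 0.0
(array([287.67647059, 226.64705882]), array([287, 219,   3,  15,  34])) [0.4568537  0.33657021 0.04      ] 0.00018596969310532413
```

View pics/z3.png

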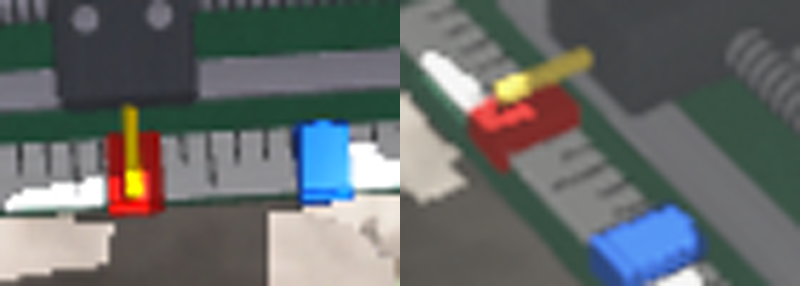

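The pointer, at top (287.7,226.6), stands over the middle of the red tab. The gripper is clear and the wrist force is zero.

```bash
python3 -c "
from rig import close_job
print(close_job())"
```

```text
the job is handed in; nothing more can be done
None
```

The job is handed in at about 9.5 s: the carriage's yellow pointer stands within about 1 mm of the red tab's middle by the top camera (calibration good to about 2 mm), and the gripper has let go and lifted clear.

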